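# Refit a gas hob knob on its D-spindle and hold it in as for lighting

### The arm

A 6-joint arm with a two-finger parallel gripper is mounted at the origin on a cart in front of the work surface, level with it; the furniture and walls round the work are solid. World frame = base frame: x ahead of the robot, y to its left, z up, the work surface at z = 0. Lengths are in m, angles in rad, forces in N, time in s.
With the tool pointing down it reaches from about 0.35 to 0.975 m from the base axis. Payload 4.9 kg.
Tool frame: the origin (TCP) lies on the centre line of the jaws, within the pads' length; the fingertips stand manip.tip_reach ahead of it and the grasp point (between the pads) is the TCP (manip.tip_reach is the distance from the TCP to the fingertips, in m); z points along the fingers, y is the line along which they close (so a half turn about z gives the same grasp; the last joint's range is limited). The gripper opens to 85 mm and grips with 20 to 120 N. Pads are 22 mm wide; open, the fingers measure 114 mm over their backs; the gripper's body (76 mm by 85 mm) begins 54 mm behind the grasp point. The pads swing forward as they close: fully open they stand 13 mm farther back than shut.
Start: joints at [1.16, 0.053, 1.613, -0, 1.476, -0.119], TCP at [0.18, 0.599, 0.25] pointing down, gripper open.
Joint ranges: [-3.01, 3.01], [-1.01, 2.22], [0.06, 2.58], [-1.02, 4.17], [0.09, 2.62], [-3.14, 3.14]. Speed limits (rad/s): [2.57, 2.57, 3.14, 3.14, 3.14, 3.14].

### API

Orientations are given as a unit quaternion [w, x, y, z].
In Python, from plant import manip gives the robot as it stands. The module is installed in compiled form; this text tells all that it offers.
- The arm moves only by the tool move_arm, never from a script. Its argument "rows" is a list of rows, each a list of 7 numbers: the shift along the tool's x, y, z in cm, then the turn, a rotation vector about the tool's x, y, z in degrees, then the opening, from -1 (shut) to 1 (fully open). In form: [[tx, ty, tz, ax, ay, az, jaw], ...]. A call has 1 to 20 rows; each row shifts and turns the commanded pose from where the row before left it, along the tool's axes as they then stand; what a row does not reach is not made up. A row lasts 1/12 s, in which the tool goes at most 41.7 mm and 7.16 degrees, less where a joint would pass 70% of its speed; a pose out of reach is approached as far as the arm can. A call is refused whole if a number of a shift passes 4.17 or a number of a turn 7.16, either way. A call with a gripper value outside its range is refused whole. The fingers move at their own pace and stop on an object; the grip force is fixed at half the most. Time passes only in rows, so rows that do not move let the fingers close. It gives the time, the measured TCP pose, the force, the opening and the grip force at its end, in the units of the state.
- manip.state(): the state, without advancing time (a new reading comes with each control period).
- manip.grab_frame(name): name is "scene" or "top"; returns a dict with "img" (400x640x3 uint8, blue, green, red), "mtx" (3x3 intrinsics, pixels), "R" (3x3) and "t" (3): a world point X has camera coordinates R X + t. Camera axes: x right, y down, z forward; pixel columns grow to the right and rows downward; lengths in m; the calibration is good to about 2 mm. A picture is of the moment at which its call begins. There is no depth.
- manip.job_done(): hands the job in; it is judged then, once.
The state is a dict: "time": time; "joint_pos": joint angles; "joint_vel": joint speeds; "joint_efforts": joint torques, N m; "tool_pos": TCP position; "tool_rot": TCP orientation; "contact_force": force on the tool from outside, world axes, zero at the start; "ft_torque": the same for the moment, N m; "gripper_width": opening from 0.0 (shut) to 1.0 (fully open); "grasp_force": force on a finger pad.
Only numpy, scipy, OpenCV 4.12 (cv2) and the standard library are available. Lean on these libraries where they do the work, as an engineer would, in place of code of your own. Each camera call takes 0.05 s, during which the arm holds its last target. There are 200 camera calls.

### The job

The knob of one tap of this two-burner gas hob has come off and lies on the worktop: turn it so that its D-shaped bore matches the bare D-shaped spindle and push it fully home on it. Then work the tap as for lighting: push the knob in against its spring, and keeping it pushed in turn it anticlockwise until its pointer stands at the large-flame mark, a quarter turn from off. Finish still gripping the knob and holding it pushed in there; do not work the other knob, and leave the mug and the teaspoon where they are.

Things in the scene. Friction and masses are not known exactly. Their poses are not given: they have to be found in the camera images.
- hob: fixed two-burner table hob, steel top 310 (x, front to back) x 500 mm (y); origin at the centre of its underside, x to its back, y to its left; flat top at 70 mm. Two taps stand upright on its front strip, 105 mm in front of the centre and 60 mm left and right of it; which one is bare varies. Pan supports 32 mm high begin 61 mm behind the taps' axes
- tap: bezel of the tap that lacks its knob; origin on the tap's axis at the level of the hob's top, z up, headed like the hob: x to the back = the round off dot, y to the left = the large drop-shaped flame mark (marks lie 32 mm from the axis); a smaller drop at the front is the small flame
- tap_tip (a point): centre of the top end of the bare brass spindle, 22 mm above the hob's top when not pushed in; moves and turns with it. Spindle: 10 mm diameter, one flat 2 mm from the axis, top edge chamfered over 2.5 mm. Site frame: z up, the flat faces -x; the knob goes on with its pointer along +x
- tap_push (a joint): how far the bare spindle is pushed in, m: 0 out, 0.005 at its stop; spring return, about 4 N to start and 8 N at the stop
- tap_turn (a joint): angle of the bare spindle, rad, anticlockwise from above: 0 off (pointer at the off dot), 1.57 large flame, 3.3 stop. Left somewhere in 0 to 0.45; stays where it is put (friction 0.025 N m). To be turned only while pushed in
- knob: loose round satin-metal knob, 39 mm diameter (38 near the top, 45 at the 5 mm high rim of its foot), 30 mm high, 50 to 85 g, standing on its foot; grip its sides above the rim at any heading. Origin: centre of underside, z up, +x is where the black pointer line on top and side looks. D bore below: 15 mm deep, 0.45 mm clearance all round, flat on the -x side
- knob_seat (a point): centre of the closed end of the knob's bore, 15 mm above the knob's origin; lies on tap_tip when the knob is fully home. The knob's underside is then 7 mm above the hob's top, 2 mm when also pushed in to the stop. The knob has some play on the spindle: turned, it leads the spindle by up to about 0.3 rad
- knob_pointer (a point): outer end of the pointer line on the knob's top, 17 mm from the axis along the knob's x, 30 mm above its underside
- other_push (a joint): the same push of the other tap, whose knob is fitted; leave at 0
- other_turn (a joint): angle of the other tap, rad; leave at 0
- other_tip (a point): top of the other tap's spindle inside its fitted knob, on that knob's axis; the knob's top is 15 mm higher
- mug: white mug 83 mm wide, 93 mm high, 115 mm long over its handle, behind the loose knob; origin at the centre of its underside
- spoon: steel teaspoon, 130 mm long, lying behind the loose knob; origin at its middle
Things that resemble listed ones, but are neither listed nor needed, are in the scene too. What is shaped like the knob but blue is not meant.

How it is judged:
By the outcome, as a careful person would: the job done as asked, in the order asked, and still so for the second after the job is handed in, while the arm keeps its last pose, push and grip.
It also fails if it takes over 51 s, if anything falls off the work surface, if the arm or the gripper's body presses on something with over 40 N, if the wrist force passes 120 N, or if a joint passes its speed limit or range.

## Working session

There is one attempt and no reset: what is moved stays moved. The work goes in short steps, Python scripts to look and compute and a tool call to move; the robot and the scene stay as the last step left them, time stands still between calls to the robot, and variables do not carry over. Pictures are saved under pics/ and viewed, at most 10 in all, crops included, and the job is handed in when it is done.

Besides the shell and the picture viewer there is one more tool, called in YAML: its name, and indented under it one key for each argument. move_arm: Moves the arm, as the interface text tells. Its arguments: {"type":"object","properties":{"rows":{"type":"array","items":{"type":"array","items":{"type":"number"}}}},"required":["rows"]}

```bash
mkdir -p pics; cat > h.py <<'E'
import numpy as np, cv2
from plant import manip
def ray(f,u,v):
    d=np.linalg.inv(f["mtx"])@np.array([u,v,1.]); R=np.array(f["R"]);t=np.array(f["t"])
    return -R.T@t, R.T@d
def onz(f,u,v,z):
    c,d=ray(f,u,v); return c+d*(z-c[2])/d[2]
def proj(f,X):
    p=f["mtx"]@(np.array(f["R"])@np.array(X)+np.array(f["t"])); return p[:2]/p[2]
E
python3 - <<'E'
from h import *
import pickle
s=manip.state();print(s, manip.tip_reach)
F={n:manip.grab_frame(n) for n in("scene","top")}
for n in F:
    cv2.imwrite(f"pics/{n}0.png",F[n]["img"]); print(n,ray(F[n],320,200),F[n]["mtx"][0,0])
pickle.dump(F,open("f0.pkl","wb"))
E
```

```text
{'time': 0.0, 'joint_pos': array([ 1.15999529e+00,  5.33627349e-02,  1.61431751e+00, -2.30433419e-05,
        1.47599069e+00, -1.18977962e-01]), 'joint_vel': array([-0.00115666,  0.00208877, -0.00102792,  0.00055759,  0.0014708 ,
        0.00027428]), 'joint_efforts': array([-1.76351892e-03, -3.93672037e+01, -3.70175171e+01, -3.19653427e-04,
        6.92753558e-03, -1.20543584e-05]), 'tool_pos': array([0.17956571, 0.59803122, 0.24904529]), 'tool_rot': array([-2.60981615e-04,  1.45393170e-01,  9.89373411e-01, -1.00590185e-03]), 'contact_force': array([-1.48886982,  0.00674559,  0.21750289]), 'ft_torque': array([-0.03184716, -0.05943552,  0.00836869]), 'grasp_force': 0.0, 'gripper_width': 1.004225833683943} 0.019
scene (array([-0.02188486, -0.66231131,  0.72875005]), array([ 0.52557491,  0.58189865, -0.62062479])) 432.71930390682934
top (array([ 0.43030854, -0.06724423,  0.99344975]), array([ 0.12252851,  0.00134348, -0.9924804 ])) 377.717273410802
```

View pics/scene0.png

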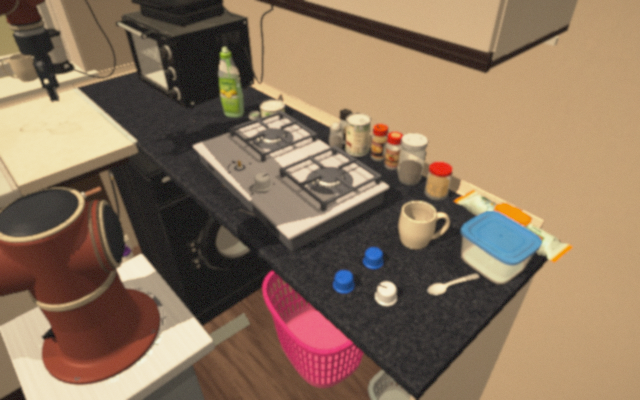

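View pics/top0.png

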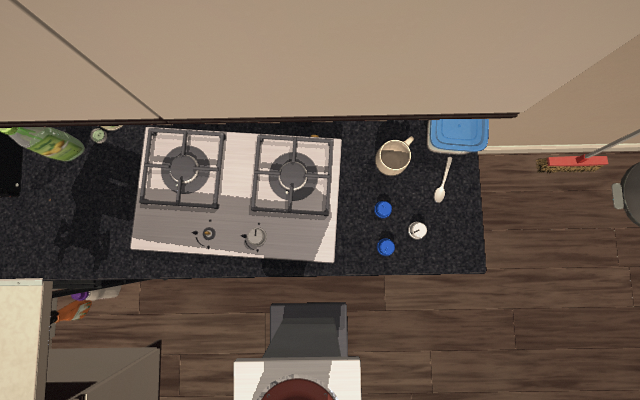

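Scene: the loose satin knob is at scene (386,293) / top (418,230). Two blue look-alikes are at top (383,210) and (387,247), excluded by colour. The fitted knob is at top (256,236), and the bare spindle at top (208,233). I'll confirm this with one enlarged composite.

```bash
python3 - <<'E'
from h import *
import pickle
F=pickle.load(open("f0.pkl","rb"))
def c(n,u,v,r,k): 
    i=F[n]["img"][v-r:v+r,u-r:u+r]; return cv2.resize(i,(390,290*0+390),interpolation=cv2.INTER_CUBIC)
a=np.hstack([c("top",418,230,15,1),c("top",208,234,20,1)])
b=np.hstack([c("scene",386,293,20,1),c("scene",240,166,22,1)])
cv2.imwrite("pics/c1.png",cv2.resize(np.vstack([a,b]),(600,600)))
f=F["top"]
for nm,u,v,z in [("knobtop",418,230,.03),("tip",208.5,233,.092),("tapbase",208,233,.07),("other",256,236,.107)]: print(nm,onz(f,u,v,z))
for p in [(147,127),(341,139),(334,262),(131,249)]: print("corner",onz(f,*p,.07))
# knob bright mask in both
for n,(u,v) in (("top",(418,230)),("scene",(386,293))):
    g=cv2.cvtColor(F[n]["img"],cv2.COLOR_BGR2GRAY); m=np.zeros_like(g); m[v-18:v+18,u-18:u+18]=(g[v-18:v+18,u-18:u+18]>110)
    q,l,st,ce=cv2.connectedComponentsWithStats(m); i=1+st[1:,4].argmax(); print(n,st[i],ce[i])
E
```

```text
knobtop [ 0.46826258 -0.31346915  0.03      ]
tip [0.46688434 0.20104815 0.092     ]
tapbase [0.46779702 0.2088195  0.07      ]
other [0.45745427 0.0850732  0.107     ]
corner [0.73820755 0.36933689 0.07      ]
corner [ 0.69789474 -0.12134944  0.07      ]
corner [ 0.39305853 -0.09725164  0.07      ]
corner [0.43206243 0.39575593 0.07      ]
top [408 222  19  17 226] [417.69911504 230.22123894]
scene [374 281  23  26 471] [385.7388535  293.54989384]
```

View pics/c1.png

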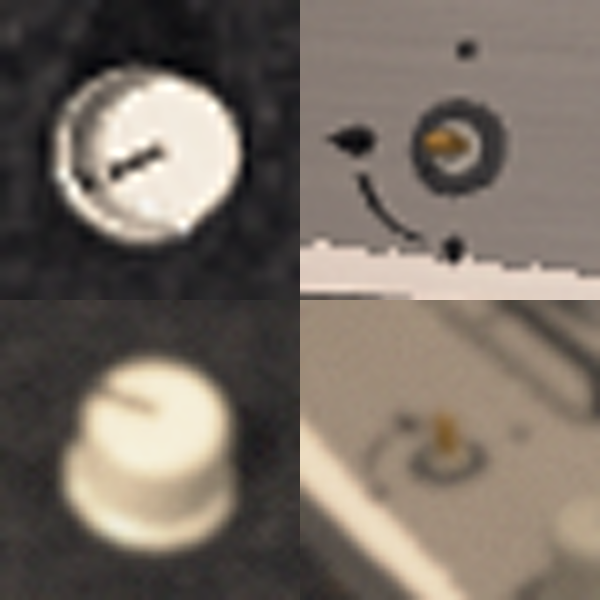

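Top-left and bottom-left show the white satin knob with its black pointer looking left and slightly to the front (top pixels (419,230) to (412,233)). Right: the bare brass spindle in its dark bezel, with dot above, large drop left and small drop below. So the identification holds. Next I'll measure the pointer heading, hob heading and spindle flat.

```bash
python3 - <<'E'
from h import *
import pickle
F=pickle.load(open("f0.pkl","rb"))
def c(n,u,v,r): 
    i=F[n]["img"][v-r:v+r,u-r:u+r]; return cv2.resize(i,(400,400),interpolation=cv2.INTER_CUBIC)
cv2.imwrite("pics/c2.png",np.hstack([c("top",208,233,6),c("scene",239,165,8)]))
f=F["top"]; g=cv2.cvtColor(f["img"],cv2.COLOR_BGR2GRAY)
print(g[220:241,406:430])
G=cv2.cvtColor(F["scene"]["img"],cv2.COLOR_BGR2GRAY)
# tap marks: dark blobs
sub=g[212:250,186:230]; q,l,st,ce=cv2.connectedComponentsWithStats((sub<75).astype(np.uint8))
for i in range(1,q):
    if st[i,4]>2:
        u,v=ce[i]+[186,212]; print(st[i],u,v,onz(f,u,v,.07))
E
```

```text
[[ 36  35  36  37  26  22  19  22  24  26  15  20  23  22  23  20  21  26
   31  42  41  42  46  45]
 [ 40  44  52  45  24  17  12  14  22  43  66  43  40  12  12  14  18  24
   31  47  44  45  50  42]
 [ 45  57  59  41  23  18  29  96 145 112 114 124 124 129  90  32  15  15
   26  42  38  44  52  36]
 [ 53  52  49  36  22  82 147 117 109 118 132 158 223 244 241 188 120  63
   19  33  30  36  45  42]
 [ 52  50  33  38  81 153 100 100 123 165 240 231 238 240 240 238 235 205
   82  29  30  33  44  48]
 [ 51  50  31  85 167 114  93 111 173 242 241 236 235 236 235 238 239 240
  235  72  27  30  45  56]
 [ 47  40  53 105 122  91 108 191 221 238 236 235 233 236 236 236 236 237
  239 184  70  26  44  65]
 [ 41  31  69 150  95  95 124 191 241 232 237 236 235 235 236 235 235 235
  238 233 108  22  39  47]
 [ 36  23  98 204  79 100 158 213 239 233 235 240 239 236 237 236 235 235
  236 238 180  26  43  41]
 [ 31  18  95 198  95 110 175 223 240 237 239 237 160 213 238 237 235 235
  236 238 208  23  38  36]
 [ 37  25 101 202 108 116 167 219 247 238 140  94  68 167 236 237 237 236
  236 238 219  4
[... 708 characters left out ...]
  46  38]
 [ 32  29  33  34  30  22  36  87 133 170 191 188 179 141 115 114  40  39
   41  33  25  34  36  37]
 [ 33  28  33  32  32  26  30  32  44  71  82  81  82  60  48  40  33  43
   44  32  31  29  32  33]
 [ 36  32  31  35  31  32  32  33  31  27  33  31  37  34  40  44  39  39
   32  34  36  31  27  35]]
[23  8  2  2  4] 209.5 220.5 [0.49829621 0.20576794 0.07      ]
[17 15 12 13 77] 208.7792207792208 233.37662337662337 [0.46684897 0.20689373 0.07      ]
[ 6 19  6  4 16] 194.875 232.375 [0.46984579 0.24098758 0.07      ]
[10 25  8  9 13] 198.46153846153845 241.3846153846154 [0.44781754 0.23167985 0.07      ]
[21 34  3  3  7] 208.0 246.71428571428572 [0.43455926 0.20812924 0.07      ]
```

View pics/c2.png

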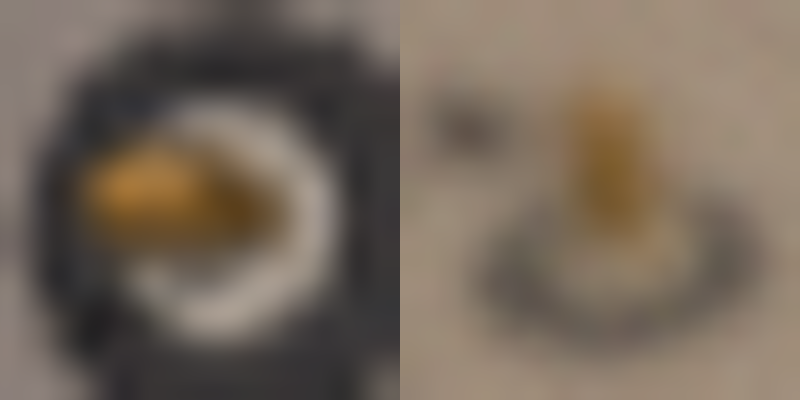

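Enlarged spindle: brass end face about (205.7,232.2) in the top view, with its long axis close to image-horizontal and the flat facing front. So the turn is smallish. Next: the numeric fit and the grasp shift.

```bash
python3 - <<'E'
from h import *
import pickle
from scipy.spatial.transform import Rotation as Ro
F=pickle.load(open("f0.pkl","rb")); f=F["top"]; I=f["img"].astype(float); g=cv2.cvtColor(f["img"],cv2.COLOR_BGR2GRAY).astype(float)
c=onz(f,419.6,229.9,.03); print("knob c top",c,"foot",onz(f,416.3,230.2,.003))
V,U=np.mgrid[226:234,413:424]; w=np.clip(225-g[226:234,413:424],0,None); w[:, :1]=0; w[w<40]=0
P=np.array([onz(f,u,v,.03)[:2] for u,v in zip(U.ravel(),V.ravel())]);w=w.ravel()
m=(P*w[:,None]).sum(0)/w.sum(); ev,E=np.linalg.eigh(np.cov(P.T,aweights=w)); d=E[:,1]; d*=np.sign(d@(m-c[:2]))
print("pointer hdg axis",np.degrees(np.arctan2(d[1],d[0])),"centroid dir",np.degrees(np.arctan2(*(m-c[:2])[::-1])),ev)
# brass
b=(I[...,2]-I[...,0])[226:240,200:216]; print(b.astype(int)); print(g[226:240,200:216].astype(int))
cs=F["scene"]; J=cs["img"].astype(float); print((J[...,2]-J[...,0])[154:176,232:248].astype(int))
print(proj(f,[.466,.2065,.092]),proj(f,[.466,.2065,.07]),proj(cs,[.466,.2065,.092]),proj(cs,[.466,.2065,.07]))
E
```

```text
knob c top [ 0.46844905 -0.31753561  0.03      ] foot [ 0.4688786  -0.31591584  0.003     ]
pointer hdg axis 113.9184432752657 centroid dir 102.35266774511035 [1.41362988e-06 2.10792160e-05]
[[ 19  19  19  19  20  21  20  20  20  21  20  20  19  20  19  19]
 [ 19  20  19  19  19  19  17  15  11   9  12  17  16  21  19  18]
 [ 18  18  19  19  19  11   6   5   2   4   5   6   8  17  20  19]
 [ 19  18  18  18   8   4   3   3   3   3   3   4   4   7  13  19]
 [ 19  20  19  14   1   0   3  12  17  16  13   2   3   5   8  19]
 [ 20  19  19   6   4  33  56  48  43  33  21  12   2   3   5  13]
 [ 19  19  17   4  36  98 101  91  60  48  33  19   4   2   5  13]
 [ 19  19  15   3  27  73  77  78  66  57  40  19   7   2   3  12]
 [ 18  18  13   3   7  27  38  37  34  27  31  20   5   4   4  11]
 [ 17  19  17   2   0   9  19  16  17  22  23  15   3   2   6  15]
 [ 20  19  17  11   2   3  10  19  23  21  14   4   2  -1   9  20]
 [ 20  19  20  14   2   3   4   6   9   9   3   1   2   5  14  19]
 [ 20  20  18  17  12   1   4   3   2   3   3   1   3  13  19  19]
 [ 20  19  19  20  19  10   3   4   3 
[... 1503 characters left out ...]
4 68 51 37 30 30 35 35 37]
 [34 34 33 30 26 37 55 68 64 48 35 27 27 33 34 38]
 [35 33 28 24 23 33 45 54 57 48 36 23 23 30 35 37]
 [36 32 24 19 23 33 37 42 47 43 31 20 20 28 37 37]
 [36 30 23 16 20 24 31 33 35 31 24 19 24 28 35 37]
 [35 33 27 20 18 21 22 27 23 26 21 23 29 32 36 37]
 [36 38 33 28 26 23 19 23 21 23 29 32 35 34 38 40]
 [36 36 36 33 33 29 29 28 32 34 36 36 34 36 38 36]
 [35 37 38 36 37 36 34 35 37 37 37 39 36 36 36 36]
 [38 37 36 37 38 34 37 38 39 38 36 36 39 37 37 37]
 [38 37 36 35 38 39 38 37 37 38 39 39 36 37 37 37]
 [40 38 35 36 36 38 37 39 36 37 35 39 37 39 37 38]]
[206.20929637 233.40984838] [208.93308514 233.7229297 ] [237.19397741 162.03990508] [238.22506632 168.85891855]
```

```bash
cat >> h.py <<'E'
from scipy.spatial.transform import Rotation as Ro
def go(target,head=None):
    s=manip.state(); q=s["tool_rot"]; R=Ro.from_quat([q[1],q[2],q[3],q[0]]).as_matrix()
    h=np.degrees(np.arctan2(R[1,0],R[0,0]))
    print("t",round(s["time"],2),"pos",s["tool_pos"].round(4),"head",h.round(2),"tilt z",R[:,2].round(4),"F",s["contact_force"].round(1),"q6",s["joint_pos"][5].round(2))
    print("tool delta cm",(100*R.T@(np.array(target)-s["tool_pos"])).round(2), "az",None if head is None else round(-((head-h+180)%360-180),2))
E
```

move_arm:
  rows:
    - [-2.15, -1.95, 0, 0, 0, 0, 1]
    - [-2.15, -1.95, 0, 0, 0, 0, 1]
    - [-2.15, -1.95, 0, 0, 0, 0, 1]
    - [-2.15, -1.95, 0, 0, 0, 0, 1]
    - [-2.15, -1.95, 0, 0, 0, 0, 1]
    - [-2.15, -1.95, 0, 0, 0, 0, 1]
    - [-2.15, -1.95, 0, 0, 0, 0, 1]
    - [-2.15, -1.95, 0, 0, 0, 0, 1]
    - [-2.15, -1.95, 0, 0, 0, 0, 1]
    - [-2.15, -1.95, 0, 0, 0, 0, 1]
    - [-2.15, -1.95, 0, 0, 0, 0, 1]
    - [-2.15, -1.95, 0, 0, 0, 0, 1]
    - [-2.15, -1.95, 0, 0, 0, 0, 1]
    - [-2.15, -1.95, 0, 0, 0, 0, 1]
    - [-2.15, -1.95, 0, 0, 0, 0, 1]
    - [-2.15, -1.95, 0, 0, 0, 0, 1]

```text
time: 1.43
tool_pos: [0.4197, 0.1994, 0.2499]
tool_rot: [-0.0, 0.145, 0.989, -0.0]
contact_force: [1.2, 0.8, 0.0]
gripper_width: 1.0
grasp_force: 0.0
```

move_arm:
  rows:
    - [-1.09, -2.67, 0, 0, 0, 0, 1]
    - [-1.09, -2.67, 0, 0, 0, 0, 1]
    - [-1.09, -2.67, 0, 0, 0, 0, 1]
    - [-1.09, -2.67, 0, 0, 0, 0, 1]
    - [-1.09, -2.67, 0, 0, 0, 0, 1]
    - [-1.09, -2.67, 0, 0, 0, 0, 1]
    - [-1.09, -2.67, 0, 0, 0, 0, 1]
    - [-1.09, -2.67, 0, 0, 0, 0, 1]
    - [-1.09, -2.67, 0, 0, 0, 0, 1]
    - [-1.09, -2.67, 0, 0, 0, 0, 1]
    - [-1.09, -2.67, 0, 0, 0, 0, 1]
    - [-1.09, -2.67, 0, 0, 0, 0, 1]
    - [-1.09, -2.67, 0, 0, 0, 0, 1]
    - [-1.09, -2.67, 0, 0, 0, 0, 1]
    - [-1.09, -2.67, 0, 0, 0, 0, 1]
    - [-1.09, -2.67, 0, 0, 0, 0, 1]
    - [-1.09, -2.67, 0, 0, 0, 0, 1]
    - [-1.09, -2.67, 0, 0, 0, 0, 1]
    - [0, 0, 0, 0, 0, 0, 1]
    - [0, 0, 0, 0, 0, 0, 1]

```text
time: 3.1
tool_pos: [0.4687, -0.3167, 0.2495]
tool_rot: [-0.001, 0.146, 0.989, 0.001]
contact_force: [-0.1, -0.1, -0.3]
gripper_width: 1.004
grasp_force: 0.0
```

```bash
python3 -c "
from h import *
go([.469,-.3165,.027],163.3)"
```

```text
t 3.1 pos [ 0.4687 -0.3167  0.2495] head 163.16 tilt z [-0.0012  0.0014 -1.    ] F [-0.1 -0.1 -0.3] q6 -2.0
tool delta cm [-0.06  0.   22.25] az -0.14
```

move_arm:
  rows:
    - [-0.03, 0, 2.7, 0, 0, 0, 1]
    - [-0.03, 0, 2.7, 0, 0, 0, 1]
    - [0, 0, 2.7, 0, 0, 0, 1]
    - [0, 0, 2.7, 0, 0, 0, 1]
    - [0, 0, 2.7, 0, 0, 0, 1]
    - [0, 0, 2.7, 0, 0, 0, 1]
    - [0, 0, 2.7, 0, 0, 0, 1]
    - [0, 0, 2.2, 0, 0, 0, 1]
    - [0, 0, 1.05, 0, 0, 0, 1]
    - [0, 0, 0, 0, 0, 0, 1]
    - [0, 0, 0, 0, 0, 0, -1]
    - [0, 0, 0, 0, 0, 0, -1]
    - [0, 0, 0, 0, 0, 0, -1]
    - [0, 0, 0, 0, 0, 0, -1]
    - [0, 0, 0, 0, 0, 0, -1]
    - [0, 0, 0, 0, 0, 0, -1]
    - [0, 0, 0, 0, 0, 0, -1]
    - [0, 0, 0, 0, 0, 0, -1]

```text
time: 4.6
tool_pos: [0.4711, -0.3173, 0.0312]
tool_rot: [0.002, 0.145, 0.989, -0.001]
contact_force: [-1.2, 1.2, 6.2]
gripper_width: 0.423
grasp_force: 60.3
```

move_arm:
  rows:
    - [0, 0, 0, 0, 0, 0, 0.4]
    - [0, 0, 0, 0, 0, 0, 0.4]
    - [0, 0, 0, 0, 0, 0, 0.4]
    - [0, 0, -0.4, 0, 0, 0, 0.4]
    - [0, 0, 0, 0, 0, 6.66, 0.4]
    - [0, 0, 0, 0, 0, 6.66, 0.4]
    - [0, 0, 0, 0, 0, 6.66, 0.4]
    - [0, 0, 0, 0, 0, 6.66, 0.4]
    - [0, 0, 0, 0, 0, 6.66, 0.4]
    - [0, 0, 0, 0, 0, 6.66, 0.4]
    - [0, 0, 0, 0, 0, 6.66, 0.4]
    - [0, 0, 0, 0, 0, 6.66, 0.4]
    - [0, 0, 0, 0, 0, 6.66, 0.4]
    - [0, 0, 0, 0, 0, 6.66, 0.4]
    - [0, 0, 0, 0, 0, 6.66, 0.4]
    - [0, 0, 0, 0, 0, 0, 0.4]

```text
time: 5.93
tool_pos: [0.4696, -0.316, 0.0328]
tool_rot: [-0.0, 0.708, 0.707, -0.0]
contact_force: [-0.4, -0.1, -0.5]
gripper_width: 0.695
grasp_force: 0.0
```

move_arm:
  rows:
    - [0, 0, 0, 0, 0, 0, -1]
    - [0, 0, 0, 0, 0, 0, -1]
    - [0, 0, 0, 0, 0, 0, -1]
    - [0, 0, 0, 0, 0, 0, -1]
    - [0, 0, 0, 0, 0, 0, -1]
    - [0, 0, 0, 0, 0, 0, -1]

```text
time: 6.43
tool_pos: [0.4701, -0.3164, 0.0334]
tool_rot: [0.0, 0.707, 0.707, 0.0]
contact_force: [1.0, 0.4, 4.3]
gripper_width: 0.421
grasp_force: 60.4
```

```bash
python3 - <<'E'
from h import *
go([.469,-.3165,.15],90)
f=manip.grab_frame("top");s=manip.grab_frame("scene")
a=cv2.resize(f["img"][205:255,390:450],(400,333),interpolation=cv2.INTER_CUBIC)
b=cv2.resize(s["img"][255:315,355:427],(400,333),interpolation=cv2.INTER_CUBIC)
cv2.imwrite("pics/g1.png",np.hstack([a,b]))
E
```

```text
t 6.43 pos [ 0.4701 -0.3164  0.0334] head 90.06 tilt z [ 7.e-04 -7.e-04 -1.e+00] F [1.  0.4 4.3] q6 -0.72
tool delta cm [-1.000e-02 -1.000e-01 -1.166e+01] az 0.06
```

View pics/g1.png

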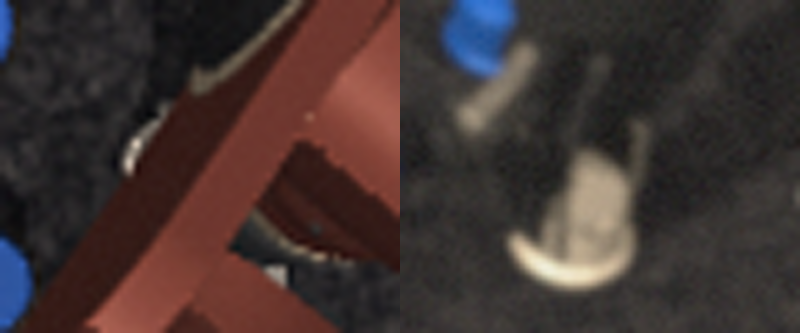

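The scene crop shows the knob standing between the black fingers, which sit above its rim. I'll lift, carry it over the tap and turn it.

move_arm:
  rows:
    - [0, 0, -1.0, 0, 0, 0, -1]
    - [0, 0, -2.5, 0, 0, 0, -1]
    - [0, 0, -3.0, 0, 0, 0, -1]
    - [0, 0, -3.0, 0, 0, 0, -1]
    - [0, 0, -3.0, 0, 0, 0, -1]
    - [0, 0, -3.0, 0, 0, 0, -1]
    - [0, 0, -1.2, 0, 0, 0, -1]
    - [0, 0, 0, 0, 0, 0, -1]

```text
time: 7.2
tool_pos: [0.4711, -0.3173, 0.2039]
tool_rot: [0.003, 0.707, 0.707, 0.0]
contact_force: [0.3, -0.6, -0.3]
gripper_width: 0.421
grasp_force: 60.0
```

move_arm:
  rows:
    - [2.9, 0, 0, 0, 0, 0, -1]
    - [2.9, 0, 0, 0, 0, 0, -1]
    - [2.9, 0, 0, 0, 0, 0, -1]
    - [2.9, 0, 0, 0, 0, 0, -1]
    - [2.9, 0, 0, 0, 0, 0, -1]
    - [2.9, 0, 0, 0, 0, 0, -1]
    - [2.9, 0, 0, 0, 0, 0, -1]
    - [2.9, 0, 0, 0, 0, 0, -1]
    - [2.9, 0, 0, 0, 0, 0, -1]
    - [2.9, 0, 0, 0, 0, 0, -1]
    - [2.9, 0, 0, 0, 0, 0, -1]
    - [2.9, 0, 0, 0, 0, 0, -1]
    - [2.9, 0, 0, 0, 0, 0, -1]
    - [2.9, 0, 0, 0, 0, 0, -1]
    - [2.9, 0, 0, 0, 0, 0, -1]
    - [2.9, 0, 0, 0, 0, 0, -1]
    - [2.9, 0, 0, 0, 0, 0, -1]
    - [2.9, 0, 0, 0, 0, 0, -1]
    - [0, 0, 0, 0, 0, 0, -1]

```text
time: 8.78
tool_pos: [0.4676, 0.2093, 0.1967]
tool_rot: [-0.002, 0.705, 0.709, -0.001]
contact_force: [-0.5, -0.5, -0.5]
gripper_width: 0.422
grasp_force: 60.0
```

move_arm:
  rows:
    - [0, 0, 0, 0, 0, 6.69, -1]
    - [0, 0, 0, 0, 0, 6.69, -1]
    - [0, 0, 0, 0, 0, 6.69, -1]
    - [0, 0, 0, 0, 0, 6.69, -1]
    - [0, 0, 0, 0, 0, 6.69, -1]
    - [0, 0, 0, 0, 0, 6.69, -1]
    - [0, 0, 0, 0, 0, 6.69, -1]
    - [0, 0, 0, 0, 0, 6.69, -1]
    - [0, 0, 0, 0, 0, 6.69, -1]
    - [0, 0, 0, 0, 0, 6.69, -1]
    - [0, 0, 0, 0, 0, 6.69, -1]
    - [0, 0, 0, 0, 0, 6.69, -1]
    - [0, 0, 0, 0, 0, 6.69, -1]
    - [0, 0, 0, 0, 0, 6.69, -1]
    - [0, 0, 0, 0, 0, 6.69, -1]
    - [0, 0, 0, 0, 0, 6.69, -1]
    - [0, 0, 0, 0, 0, 0, -1]
    - [0, 0, 0, 0, 0, 0, -1]

```text
time: 10.28
tool_pos: [0.4686, 0.2052, 0.1976]
tool_rot: [0.001, 0.989, -0.147, -0.002]
contact_force: [0.1, -0.4, -0.6]
gripper_width: 0.419
grasp_force: 60.0
```

```bash
python3 - <<'E'
from h import *
go([.466,.2065,.145],-17)
f=manip.grab_frame("top");s=manip.grab_frame("scene")
print(proj(f,[.466,.2065,.2]),proj(s,[.466,.2065,.18]))
cv2.imwrite("f1t.png",f["img"])
a=cv2.resize(f["img"][205:265,170:242],(400,333),interpolation=cv2.INTER_CUBIC)
b=cv2.resize(s["img"][110:180,197:281],(400,333),interpolation=cv2.INTER_CUBIC)
cv2.imwrite("pics/g2.png",np.hstack([a,b]))
E
```

```text
t 10.28 pos [0.4686 0.2052 0.1976] head -16.87 tilt z [-0.0034 -0.0011 -1.    ] F [ 0.1 -0.4 -0.6] q6 2.13
tool delta cm [-0.27 -0.06  5.27] az 0.13
[190.66397084 231.62301706] [232.81484167 133.07888602]
```

View pics/g2.png

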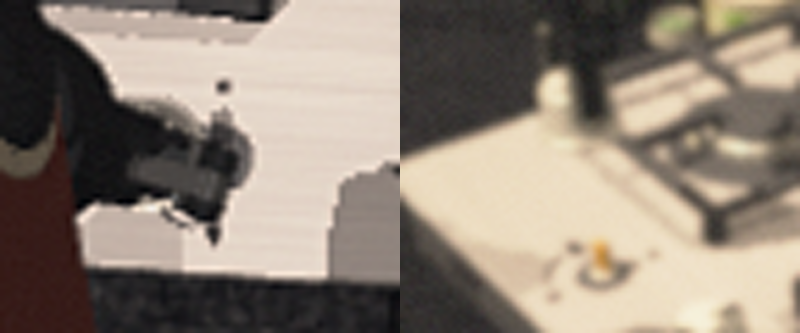

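The top crop shows the closed fingers over the bezel. The scene crop shows the bare spindle at about (239,164), with the knob held above it. I'll use the gripped knob's known position to remove each camera's bias from the spindle position.

```bash
python3 - <<'E'
from h import *
import pickle
from scipy.optimize import least_squares
F=pickle.load(open("f0.pkl","rb")); t,s=F["top"],F["scene"]
k=[.4701,-.3164,.03]
bt=np.array([419.6,229.6])-proj(t,k); bs=np.array([386.4,287.4])-proj(s,k); print("bias px",bt,bs)
J=s["img"].astype(float); b=np.clip((J[...,2]-J[...,0])[158:168,236:243]-42,0,None)
V,U=np.mgrid[158:168,236:243]; print("scene brass",(U*b).sum()/b.sum(),(V*b).sum()/b.sum())
us=(U*b).sum()/b.sum();vs=(V*b).sum()/b.sum()
ot=np.array([205.9,232.35]);
off=np.array([1.06e-3*np.cos(.12),1.06e-3*np.sin(.12),0])
for w in (0,1):
  def r(p):
    e1=proj(t,np.array([p[0],p[1],.092])+off)-(ot-w*bt)
    q=proj(s,np.array([p[0],p[1],.083])+off)-(np.array([us,vs])-w*bs); return np.r_[e1,q]
  o=least_squares(r,[.466,.2065]); print(w,o.x,o.fun)
  print(" bezel top",onz(t,*(np.array([208.78,233.38])-w*bt),.07))
go([.466,.2065,.145],-17)
E
```

```text
bias px [0.48018743 0.34416416] [ 0.92590605 -0.98566397]
scene brass 239.1144578313253 162.97590361445782
0 [0.46915364 0.20762613] [-0.1774917  -0.70120404 -0.4492375   1.08897413]
 bezel top [0.46684072 0.20689166 0.07      ]
1 [0.46832225 0.2084635 ] [-0.05527696 -0.00162125  0.04234781  0.09462535]
 bezel top [0.46769776 0.20808397 0.07      ]
t 10.38 pos [0.469  0.2055 0.1985] head -16.9 tilt z [-2.e-03 -7.e-04 -1.e+00] F [-0.8  0.   0.3] q6 2.13
tool delta cm [-0.31 -0.02  5.35] az 0.1
```

move_arm:
  rows:
    - [-0.08, -0.12, 1.5, 0, 0, 0, -1]
    - [-0.08, -0.12, 2.0, 0, 0, 0, -1]
    - [0, 0, 2.0, 0, 0, 0, -1]
    - [0, 0, 1.2, 0, 0, 0, -1]
    - [0, 0, 0, 0, 0, 0, -1]
    - [0, 0, 0, 0, 0, 0, -1]
    - [0, 0, 0, 0, 0, 0, -1]

```text
time: 10.97
tool_pos: [0.4694, 0.2088, 0.1339]
tool_rot: [-0.0, 0.989, -0.148, 0.001]
contact_force: [-0.4, 1.1, -1.2]
gripper_width: 0.419
grasp_force: 60.0
```

```bash
python3 -c "
from h import *
go([.4682,.2083,.122],-17)"
```

```text
t 10.97 pos [0.4694 0.2088 0.1339] head -17.0 tilt z [ 1.7e-03  4.0e-04 -1.0e+00] F [-0.4  1.1 -1.2] q6 2.14
tool delta cm [-0.1   0.09  1.19] az 0.0
```

move_arm:
  rows:
    - [-0.05, 0.04, 0.3, 0, 0, 0, -1]
    - [0, 0, 0.3, 0, 0, 0, -1]
    - [0, 0, 0, 0, 0, 0, -1]

```text
time: 11.22
tool_pos: [0.4682, 0.2084, 0.1269]
tool_rot: [-0.0, 0.989, -0.148, 0.0]
contact_force: [0.1, -0.1, -0.8]
gripper_width: 0.422
grasp_force: 60.0
```

move_arm:
  rows:
    - [0, 0, 0.2, 0, 0, 0, -1]
    - [0, 0, 0, 0, 0, 0, -1]

```text
time: 11.38
tool_pos: [0.4681, 0.2084, 0.1247]
tool_rot: [-0.0, 0.989, -0.148, -0.0]
contact_force: [0.8, -0.3, 0.2]
gripper_width: 0.42
grasp_force: 60.0
```

move_arm:
  rows:
    - [0, 0, 0.2, 0, 0, 0, -1]
    - [0, 0, 0, 0, 0, 0, -1]

```text
time: 11.55
tool_pos: [0.4687, 0.2084, 0.1232]
tool_rot: [-0.0, 0.989, -0.148, 0.001]
contact_force: [0.7, -0.7, 1.4]
gripper_width: 0.422
grasp_force: 60.2
```

move_arm:
  rows:
    - [0, 0, 0.2, 0, 0, 0, -1]
    - [0, 0, 0, 0, 0, 0, -1]

```text
time: 11.72
tool_pos: [0.4688, 0.2083, 0.1213]
tool_rot: [-0.0, 0.989, -0.148, 0.001]
contact_force: [1.1, -0.9, 3.7]
gripper_width: 0.419
grasp_force: 60.5
```

move_arm:
  rows:
    - [0.06, 0.02, 0, 0, 0, 0, -1]
    - [0, 0, 0, 0, 0, 0, -1]

```text
time: 11.88
tool_pos: [0.469, 0.2079, 0.1209]
tool_rot: [0.0, 0.989, -0.148, 0.001]
contact_force: [1.6, -2.1, 0.6]
gripper_width: 0.422
grasp_force: 60.3
```

move_arm:
  rows:
    - [0, 0, 0.15, 0, 0, 0, -1]
    - [0, 0, 0, 0, 0, 0, -1]

```text
time: 12.05
tool_pos: [0.4689, 0.2078, 0.1191]
tool_rot: [0.0, 0.989, -0.148, 0.0]
contact_force: [2.1, -1.9, 0.9]
gripper_width: 0.422
grasp_force: 60.3
```

move_arm:
  rows:
    - [0.07, 0.03, 0.1, 0, 0, 0, -1]
    - [0, 0, 0.1, 0, 0, 0, -1]
    - [0, 0, 0, 0, 0, 0, -1]

```text
time: 12.3
tool_pos: [0.4691, 0.2076, 0.1169]
tool_rot: [-0.0, 0.989, -0.148, -0.0]
contact_force: [1.4, -1.6, -0.6]
gripper_width: 0.415
grasp_force: 60.2
```

move_arm:
  rows:
    - [0, 0, 0.2, 0, 0, 0, -1]
    - [0, 0, 0, 0, 0, 0, -1]

```text
time: 12.47
tool_pos: [0.4691, 0.2076, 0.1149]
tool_rot: [0.0, 0.989, -0.148, -0.0]
contact_force: [2.9, -1.5, -0.2]
gripper_width: 0.422
grasp_force: 60.1
```

```bash
python3 -c "
from h import *
go([.4682,.2083,.1104],-17);print(manip.state()['ft_torque'])"
```

```text
t 12.47 pos [0.4691 0.2076 0.1149] head -17.01 tilt z [-2.e-04 -0.e+00 -1.e+00] F [ 2.9 -1.5 -0.2] q6 2.14
tool delta cm [-0.11 -0.04  0.45] az -0.01
[-0.27017969 -0.40991516 -0.01949942]
```

move_arm:
  rows:
    - [0.06, 0.0, 0.15, 0, 0, 0, -1]
    - [0, 0, 0.15, 0, 0, 0, -1]
    - [0, 0, 0, 0, 0, 0, -1]

```text
time: 12.72
tool_pos: [0.4693, 0.2074, 0.1116]
tool_rot: [0.0, 0.989, -0.148, -0.001]
contact_force: [1.0, -1.1, -1.5]
gripper_width: 0.42
grasp_force: 60.1
```

move_arm:
  rows:
    - [0, 0, 0.15, 0, 0, 0, -1]
    - [0, 0, 0, 0, 0, 0, -1]

```text
time: 12.88
tool_pos: [0.4694, 0.2075, 0.1105]
tool_rot: [-0.0, 0.989, -0.148, -0.0]
contact_force: [1.0, -0.9, -1.1]
gripper_width: 0.417
grasp_force: 60.1
```

move_arm:
  rows:
    - [0, 0, 0.1, 0, 0, 0, -1]
    - [0, 0, 0, 0, 0, 0, -1]

```text
time: 13.05
tool_pos: [0.4695, 0.2075, 0.1099]
tool_rot: [-0.0, 0.989, -0.148, -0.0]
contact_force: [-2.1, -0.1, 2.1]
gripper_width: 0.42
grasp_force: 60.5
```

move_arm:
  rows:
    - [0, 0, 0.1, 0, 0, 0, -1]
    - [0, 0, 0, 0, 0, 0, -1]

```text
time: 13.22
tool_pos: [0.4696, 0.2075, 0.1089]
tool_rot: [-0.0, 0.989, -0.148, -0.0]
contact_force: [-2.2, -0.8, 3.5]
gripper_width: 0.424
grasp_force: 60.6
```

Home at about z=0.109, and the spring force is beginning. I'll push in now.

move_arm:
  rows:
    - [0, 0, 0.1, 0, 0, 0, -1]
    - [0, 0, 0.1, 0, 0, 0, -1]
    - [0, 0, 0, 0, 0, 0, -1]

```text
time: 13.47
tool_pos: [0.4697, 0.2075, 0.1069]
tool_rot: [-0.0, 0.989, -0.148, -0.0]
contact_force: [-3.3, -0.4, 4.7]
gripper_width: 0.42
grasp_force: 60.7
```

move_arm:
  rows:
    - [0, 0, 0.1, 0, 0, 0, -1]
    - [0, 0, 0.1, 0, 0, 0, -1]
    - [0, 0, 0, 0, 0, 0, -1]

```text
time: 13.72
tool_pos: [0.4697, 0.2075, 0.1052]
tool_rot: [-0.0, 0.989, -0.148, -0.0]
contact_force: [-3.7, -0.4, 6.6]
gripper_width: 0.42
grasp_force: 61.0
```

move_arm:
  rows:
    - [0, 0, 0.1, 0, 0, 0, -1]
    - [0, 0, 0.1, 0, 0, 0, -1]
    - [0, 0, 0, 0, 0, 0, -1]

```text
time: 13.97
tool_pos: [0.47, 0.2076, 0.1048]
tool_rot: [0.0, 0.989, -0.148, -0.0]
contact_force: [-7.1, -1.1, 13.5]
gripper_width: 0.416
grasp_force: 61.8
```

Stop reached (13 N, 5.2 mm travel). Before turning, I'll take a second reading of the pointer heading from the first scene picture.

```bash
python3 - <<'E'
from h import *
import pickle
F=pickle.load(open("f0.pkl","rb"))
for n,(u0,u1,v0,v1),b,z in (("scene",(376,397,279,298),(.93,-.99),.03),("top",(413,424,226,234),(.48,.34),.03)):
    f=F[n]; g=cv2.cvtColor(f["img"],cv2.COLOR_BGR2GRAY).astype(float)
    if n=="scene": print(g[v0:v1,u0:u1].astype(int))
    k=np.array([.4701,-.3164])
    V,U=np.mgrid[v0:v1,u0:u1]; P=np.array([onz(f,u-b[0],v-b[1],z)[:2] for u,v in zip(U.ravel(),V.ravel())])
    G=g[v0:v1,u0:u1].ravel(); r=np.linalg.norm(P-k,axis=1); thr=np.median(G[r<.014])-12
    w=np.where(r<.0155,np.clip(thr-G,0,None),0); m=(P*w[:,None]).sum(0)/w.sum()
    ev,E=np.linalg.eigh(np.cov(P.T,aweights=w)); d=E[:,1]; d=d*np.sign(d@(m-k))
    print(n,np.degrees(np.arctan2(d[1],d[0])),np.degrees(np.arctan2(*(m-k)[::-1])),(m-k)*1000,ev*1e6)
E
```

```text
[[ 50  55  56  57  59  54  53  57  64  65  70  66  63  61  57  60  52  54
   58  61  58]
 [ 55  50  48  57  54  63  68  86  95 101 103 100  90  82  69  60  55  54
   60  61  59]
 [ 50  52  52  58  66  90 114 134 148 159 164 158 147 130 114  89  74  60
   56  57  57]
 [ 55  54  59  75 110 150 174 196 206 213 214 214 206 194 177 148 114  80
   58  57  56]
 [ 55  59  77 103 148 195 218 227 229 231 233 233 231 229 224 205 173 128
   83  58  53]
 [ 58  71  88 118 159 200 222 227 231 233 236 237 236 237 235 231 217 179
  127  83  56]
 [ 65  91 124 142 158 179 198 208 217 227 232 235 236 237 238 236 233 216
  173 115  71]
 [ 78 124 167 191 194 192 183 178 188 201 217 229 236 238 238 238 236 230
  205 148  88]
 [ 96 151 200 222 226 221 211 198 193 187 204 225 235 238 238 238 238 235
  221 174 109]
 [104 160 212 230 235 233 230 228 223 217 219 229 237 237 238 238 238 236
  225 189 125]
 [106 166 215 231 236 236 236 236 235 234 233 236 238 238 237 237 238 235
  224 193 125]
 [108 164 213 231 236 236 238 237 237 236 237 238 238 238 238 238 237 235
  221 186 125]
 [124 167 207 225 234 236 237 238 238 237 237 238 238 238 238 237 235 231
  214 173 116]
 [152 175 197 216 228 236 238 239 238 238 239 238 238 238 237 236 233 223
  199 156 108]
 [177 186 194 205 219 232 237 239 239 238 239 239 238 236 234 230 223 208
  178 139  95]
 [192 193 192 198 211 221 230 235 238 238 237 236 235 232 227 220 205 184
  155 127  92]
 [195 196 192 199 200 207 217 222 226 230 228 228 224 219 210 195 179 155
  136 123 102]
 [202 201 197 196 199 199 203 205 209 209 212 208 203 195 182 168 153 136
  131 128 108]
 [213 213 204 201 200 198 199 195 192 191 189 185 179 172 162 150 140 132
  130 128 113]]
scene 165.41530844166186 98.89837714944517 [-1.50638787  9.62137471] [17.86421064 23.23804625]
top 111.03135360968533 105.1679481190581 [-2.22921435  8.22304997] [ 1.51093317 17.25839604]
```

```bash
python3 - <<'E'
from h import *
import pickle
f=pickle.load(open("f0.pkl","rb"))["scene"]
pts=[]
g=cv2.cvtColor(f["img"],cv2.COLOR_BGR2GRAY).astype(float)
for u in range(380,387):
    c=g[283:290,u]; w=np.clip(np.minimum(max(c[:3]) if 0 else 225,225)-c,0,None); 
    j=3+np.argmin(g[284:289,u])-2; vs=np.arange(283+j-1,283+j+2); c=g[vs,u]; v=vs[1]+0.5*(c[0]-c[2])/(c[0]-2*c[1]+c[2]); pts.append((u,v))
print(pts)
P=np.array([onz(f,u-.93,v+.99,.03)[:2] for u,v in pts]); d=np.linalg.svd(P-P.mean(0))[2][0]; d*=np.sign(d[1]); print(np.degrees(np.arctan2(d[1],d[0])),(P-[.4701,-.3164])*1000)
E
```

```text
[(380, np.float64(284.52702702702703)), (381, np.float64(285.11764705882354)), (382, np.float64(285.8488372093023)), (383, np.float64(286.1)), (384, np.float64(286.3529411764706)), (385, np.float64(286.8181818181818)), (386, np.float64(286.9642857142857))]
108.29217875422745 [[-3.92129416 14.06758216]
 [-3.5933669  11.6052095 ]
 [-3.54952724  8.9017069 ]
 [-2.53969827  7.05061148]
 [-1.53467524  5.19863612]
 [-0.95890231  2.97808421]
 [ 0.25890904  1.31774408]]
```

move_arm:
  rows:
    - [-0.06, 0, 0, 0, 0, 0, -1]
    - [0, 0, 0, 0, 0, -5, -1]
    - [0, 0, 0, 0, 0, -5, -1]
    - [0, 0, 0, 0, 0, -5, -1]
    - [0, 0, 0, 0, 0, -5, -1]
    - [0, 0, 0, 0, 0, -5, -1]
    - [0, 0, 0, 0, 0, -5, -1]
    - [0, 0, 0, 0, 0, 0, -1]

```text
time: 14.63
tool_pos: [0.4699, 0.208, 0.1048]
tool_rot: [-0.0, 0.993, 0.114, 0.001]
contact_force: [-5.6, -0.3, 12.9]
gripper_width: 0.42
grasp_force: 61.6
```

```bash
python3 -c "
from h import *
go([.4694,.2075,.1045],65.3);print(manip.state()['ft_torque'])"
```

```text
t 14.63 pos [0.4699 0.208  0.1048] head 13.15 tilt z [ 1.1e-03  8.0e-04 -1.0e+00] F [-5.6 -0.3 12.9] q6 1.61
tool delta cm [-0.06  0.04  0.03] az -52.15
[-0.13305501  0.94728298 -0.02761447]
```

Still pushed in and turning freely. I'll continue to about 10° past, then come back to take up the play.

move_arm:
  rows:
    - [-0.05, 0.02, 0, 0, 0, -5, -1]
    - [0, 0, 0, 0, 0, -5, -1]
    - [0, 0, 0, 0, 0, -5, -1]
    - [0, 0, 0, 0, 0, -5, -1]
    - [0, 0, 0, 0, 0, -5, -1]
    - [0, 0, 0, 0, 0, -5, -1]
    - [0, 0, 0, 0, 0, -5, -1]
    - [0, 0, 0, 0, 0, -5, -1]
    - [0, 0, 0, 0, 0, -5, -1]
    - [0, 0, 0, 0, 0, -5, -1]
    - [0, 0, 0, 0, 0, -5, -1]
    - [0, 0, 0, 0, 0, -5, -1]
    - [0, 0, 0, 0, 0, -2, -1]
    - [0, 0, 0, 0, 0, 0, -1]
    - [0, 0, 0, 0, 0, 0, -1]

```text
time: 15.88
tool_pos: [0.4694, 0.2083, 0.1049]
tool_rot: [-0.001, 0.793, 0.609, 0.001]
contact_force: [-5.6, 1.8, 12.5]
gripper_width: 0.417
grasp_force: 61.6
```

```bash
python3 - <<'E'
from h import *
go([.4694,.2075,.1045],65.3);print(manip.state()['ft_torque'])
f=manip.grab_frame("top");s=manip.grab_frame("scene")
a=cv2.resize(f["img"][210:255,180:234],(400,333),interpolation=cv2.INTER_CUBIC)
b=cv2.resize(s["img"][135:190,205:271],(400,333),interpolation=cv2.INTER_CUBIC)
cv2.imwrite("pics/g3.png",np.hstack([a,b]))
E
```

```text
t 15.88 pos [0.4694 0.2083 0.1049] head 74.98 tilt z [ 0.0012  0.0024 -1.    ] F [-5.6  1.8 12.5] q6 0.53
tool delta cm [-0.08  0.02  0.04] az 9.68
[ 0.31817305  1.01282382 -0.0014151 ]
```

View pics/g3.png

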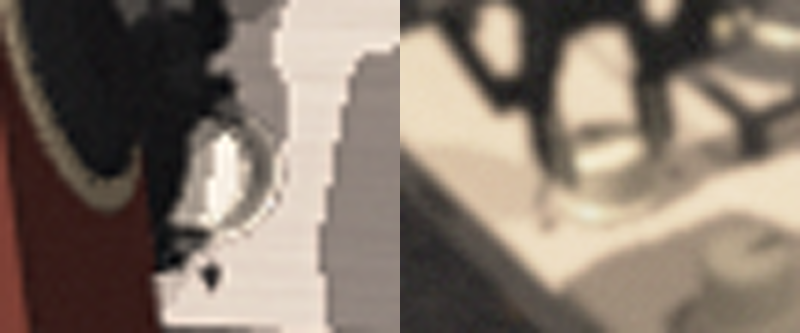

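The knob is held down on the tap, with its foot just above the bezel. The pointer side is mostly hidden by the hand. I'll come back 9.5° within the play and look closer.

move_arm:
  rows:
    - [0, 0, 0, 0, 0, 3, -1]
    - [0, 0, 0, 0, 0, 3, -1]
    - [0, 0, 0, 0, 0, 3.5, -1]
    - [0, 0, 0, 0, 0, 0, -1]
    - [0, 0, 0, 0, 0, 0, -1]

```text
time: 16.4
tool_pos: [0.4695, 0.2083, 0.1049]
tool_rot: [-0.001, 0.841, 0.541, 0.001]
contact_force: [-5.3, 1.5, 12.1]
gripper_width: 0.422
grasp_force: 61.5
```

```bash
python3 - <<'E'
from h import *
go([.4694,.2075,.1045],65.3);print(manip.state()['ft_torque'])
s=manip.grab_frame("scene")
X=[.4694,.2083,.102]; print([ (proj(s,np.array(X)+[r*np.cos(a),r*np.sin(a),0])).round(1) for r,a in ((0,0),(.017,np.radians(85)),(.017,0))])
cv2.imwrite("pics/g4.png",cv2.resize(s["img"][145:175,220:260],(800,600),interpolation=cv2.INTER_CUBIC))
E
```

```text
t 16.4 pos [0.4695 0.2083 0.1049] head 65.48 tilt z [ 0.0015  0.0022 -1.    ] F [-5.3  1.5 12.1] q6 0.7
tool delta cm [-0.08  0.02  0.04] az 0.18
[0.29252845 0.90412651 0.02418946]
[array([237.4, 158.1]), array([234.3, 155.4]), array([242.7, 155.8])]
```

View pics/g4.png

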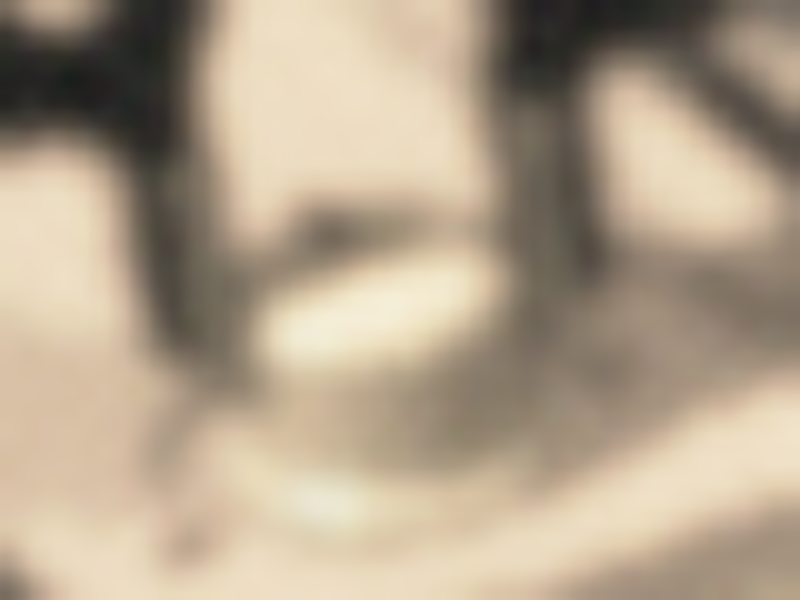

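The knob sits level and down between the fingers. The darkest spot on its rear top, about (236.5,156), agrees with the predicted pointer at the large-flame mark. Push is held at the stop with 12 N, so I'm handing in.

```bash
python3 -c "
from plant import manip
print(manip.job_done())"
```

```text
the job is handed in; nothing more can be done
None
```

I handed the job in with the knob pushed fully onto the bare spindle, held at its stop with about 12 N, turned to the large-flame mark and still gripped; the pointer angle is my estimate (within about 4°) because the hand hid it, and no verdict came back.

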